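# Set the pipe gauge's length stop and butt the pipe against it

## Robot

A 6-joint arm with a two-finger parallel gripper is mounted at the origin on the work surface. World frame = base frame: x ahead of the robot, y to its left, z up, the work surface at z = 0. Lengths are in m, angles in rad, forces in N, time in s.
With the tool pointing down it reaches from about 0.35 to 0.775 m from the base axis. Payload 5.5 kg.
Tool frame: the origin (TCP) lies on the centre line of the jaws, within the pads' length; the fingertips stand 11 mm ahead of it and the grasp point (between the pads) lies 8 mm behind it; z points along the fingers, y is the line along which they close (so a half turn about z gives the same grasp; the last joint's range is limited). The gripper opens to 85 mm and grips with 20 to 120 N. Pads are 22 mm wide; open, the fingers measure 114 mm over their backs; the gripper's body (76 mm by 85 mm) begins 54 mm behind the grasp point. The pads swing forward as they close: fully open they stand 13 mm farther back than shut.
Start: joints at [-1.252, 0.313, 0.046, 1.304, 0, 1.431], TCP at [0.255, -0.516, 0.242] pointing down, gripper open.
Joint ranges: [-2.76, 2.76], [-0.86, 1.69], [-1.03, 1.26], [-2.2, 2.34], [-1.47, 1.5], [-3.14, 3.14]. Speed limits (rad/s): [2.57, 2.57, 3.14, 3.14, 3.14, 3.14].

## Interface

Orientations are given as a unit quaternion [w, x, y, z].
In Python, from workcell import get_state, eyes, env gives the robot as it stands.
- The arm moves only by the shell command python3 -m inch 'ROWS' [OPENING] [FORCE]. ROWS is JSON, one flat list of numbers, 4 for each row, row after row: the shift along the tool's x, y, z in cm, then the turn about the tool's z in rad. A call has exactly 5 rows; each row shifts and turns the commanded pose from where the row before left it, along the tool's axes as they then stand; what a row does not reach is not made up. A row lasts 1/12 s, in which the tool goes at most 41.7 mm and 7.16 degrees, less where a joint would pass 70% of its speed; a pose out of reach is approached as far as the arm can. A call is refused whole if a number of a shift passes 4.17 or a number of a turn 0.125, either way. A call with a gripper value outside its range is refused whole. OPENING is the opening, from -1 (shut) to 1 (fully open), set as the call begins (- or left out, the last holds). The fingers move at their own pace and stop on an object; FORCE is the grip in N (left out, the last holds). Time passes only in rows, so rows that do not move let the fingers close, or fill a call up. It gives the time, the measured TCP pose, the force, the opening and the grip force at its end, in the units of the state.
- get_state(): the state, without advancing time (a new reading comes with each control period).
- eyes.read_camera(name): name is "side" or "top"; returns the picture (384x512x3 uint8, red, green, blue); there is no depth.
- eyes.camera_info(name): a dict with "fovy" (degrees; the focal length in pixels is half the picture's height over the tangent of half this angle, whatever the lens; pixels are square), "cx", "cy" (the principal point, pixels), "xyz" and "orientation" of the camera in the world. Camera axes: x right, y down, z forward; pixel columns grow to the right and rows downward; lengths in m; the calibration is good to about 2 mm. A picture is of the moment at which its call begins. camera_info takes no time and is no camera call.
- env.hand_in(): hands the job in; it is judged then, once.
The state is a dict: "clock": time; "joint_pos": joint angles; "qvel": joint speeds; "tau": joint torques, N m; "tcp_pos": TCP position; "orientation": TCP orientation; "wrist_force": force on the tool from outside, world axes, zero at the start; "ft_torque": the same for the moment, N m; "finger_gap": finger opening in m; "grip_force": force on a finger pad.
Only numpy, scipy, OpenCV 4.12 (cv2) and the standard library are available. Lean on these libraries where they do the work, as an engineer would, in place of code of your own. Each camera call takes 0.05 s, during which the arm holds its last target. There are 200 camera calls.

## Task

On the pipe length gauge, push the red stop along its rail with a fingertip until it clicks into the notch of the yellow clip, and do not force it through to the far side. Then gently push the copper pipe along its trough, from its free end, until it butts against the stop, leaving the stop clicked in its notch. Only push: do not grip or lift the pipe, leave the valve, the jar and the coupling alone, and finish clear of everything.

Things in the scene. Friction and masses are not known exactly. Their poses are not given: they have to be found in the camera images.
- gauge: Length gauge fixed to the bench: aluminium plate 150 (x) by 560 (y) by 8 mm. Origin: centre of its underside; +y runs along the rail. Grey trough along y at x = -30 mm (500 mm long, floor z = 12 mm, lips 29 mm apart inside, lip tops z = 21 mm) and steel slide bar at x = +35 mm (20 mm wide, top z = 26 mm). The stop is on the +y part, the pipe on the -y part
- stop (a joint): travel of the red stop along the bar, m: 0 at the +y end, growing toward the gauge's -y (toward the pipe), up to 0.30. About 1.2 N of friction; stays where left. At the notch the push rises to about 5 to 8 N, falls to nothing as the stop snaps the last 5 mm forward, then climbs steeply at a high pin, which over 20 N would force. Leaving the notch back toward +y takes 5 to 8 N
- stop_push (a point): middle of the stop's push face: the +y side of an upright black plate 60 mm wide (gauge x), from 35 to 85 mm above the bench; this point is 60 mm above it. Push toward the gauge's -y. The red carriage behind is 40 mm long (y), its top 62 mm above the bench
- stop_face (a point): where the pipe butts: on the -y face of the red stop plate (70 mm wide, 24 to 70 mm above the bench), over the trough's middle, at the pipe's axis height (26 mm). It lies 40 mm toward -y and 65 mm toward -x (gauge axes) from the push point
- stop_pin (a point): centre of the stop's sprung steel ball at its lowest, 28 mm above the bench; a steel knob on its plunger stands out of the carriage's top and rises when the ball climbs. In gauge axes 20 mm toward -y and 25 mm toward +x of the push point. A white index line on the carriage marks it
- clip: yellow notch clip fixed beside the slide bar, 34 mm long (gauge y), a tab with a black line pointing to gauge +x. Origin: its underside (8 mm above the bench) at the notch's middle; axes as the gauge's. The stop is in the notch when stop_pin is level with this origin along y, play under 1 mm. From +y, the ball meets the low pin about 11 mm before, the notch, then the high pin
- pipe: loose copper pipe with dark ends, 28 mm diameter, 160 mm long, about 0.13 kg, lying in the trough. Origin: its middle, on its axis, 26 mm above the bench; its y axis is its length, +y toward the stop. Slides with 1 N or so; the part above the trough's lips (21 to 40 mm above the bench) can be pushed
- pipe_front (a point): centre of the pipe's +y end, which must butt against the stop plate
- pipe_back (a point): centre of the pipe's free -y end, the end to push, 26 mm above the bench
- valve: brass ball valve with a red lever, loose on the bench, 90 mm long, 52 mm high; origin at its underside. A bystander
- paste: jar with a blue cap, 52 mm diameter, 75 mm high, loose on the bench; origin at its underside. A bystander
- coupling: short copper coupling ring, 38 mm diameter, 34 mm high, loose on the bench; origin at its underside. A bystander
Things that resemble listed ones, but are neither listed nor needed, are in the scene too. Of the things like the pipe, leave any that is green or turquoise; of the rest the larger one is meant.

How it is judged:
By the outcome, as a careful person would: the job done as asked, in the order asked, and still so for the second after the job is handed in, with the robot touching nothing.
It also fails if it takes over 58 s, if anything falls off the work surface, if the arm or the gripper's body presses on something with over 40 N, if the wrist force passes 120 N, or if a joint passes its speed limit or range.

## Working session

There is one attempt and no reset: what is moved stays moved. The work goes in short steps, Python scripts to look and compute and a shell command to move; the robot and the scene stay as the last step left them, time stands still between calls to the robot, and variables do not carry over. Pictures are saved under pics/ and viewed, at most 10 in all, crops included, and the job is handed in when it is done.

```bash
mkdir -p pics; ls
python3 - <<'E'
from workcell import get_state, eyes, env
import cv2
for n in("top","side"):
    im=eyes.read_camera(n); cv2.imwrite(f"pics/{n}0.png",im[:,:,::-1]); print(n,eyes.camera_info(n))
print(get_state())
E
```

```text
pics
top {'fovy': 55.45272295585062, 'cx': 253.15872371321797, 'cy': 188.93011392693856, 'xyz': array([ 0.41841304, -0.06830095,  0.84918802]), 'orientation': array([ 0.04841501, -0.7013164 ,  0.70898736, -0.05610906])}
side {'fovy': 45.73991539318436, 'cx': 251.84703005465812, 'cy': 200.07859600426787, 'xyz': array([0.34332219, 0.66788042, 1.03067612]), 'orientation': array([ 0.04431833, -0.11215121,  0.93732089, -0.3269366 ])}
{'clock': 0.1, 'joint_pos': array([-1.25157501e+00,  3.13931580e-01,  4.51142397e-02,  1.30364373e+00,
       -2.06250768e-05,  1.43120907e+00]), 'qvel': array([ 0.00016919, -0.0005487 ,  0.00182833, -0.00034876, -0.00171639,
       -0.00014758]), 'tau': array([ 2.00823830e-03, -4.81728637e+01,  2.99241596e+01,  1.28092009e-02,
       -1.95586049e-04, -1.14633188e-06]), 'tcp_pos': array([ 0.25450725, -0.51510981,  0.24150334]), 'orientation': array([-8.28090237e-04,  9.73801692e-01,  2.27397388e-01, -8.49315228e-05]), 'wrist_force': array([-0.49056178, -0.07559323,  0.50287789]), 'ft_torque': array([ 0.05496569, -0.03019365, -0.01439256]), 'grip_force': 0.0, 'finger_gap': 0.0851973577769992}
```

View pics/top0.png

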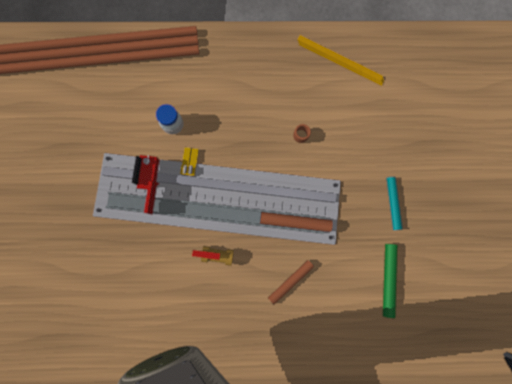

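View pics/side0.png

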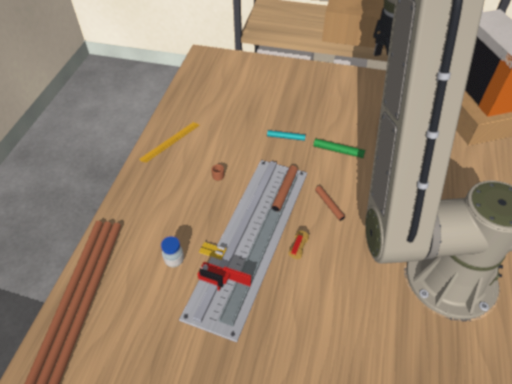

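The top view shows the gauge with corners near (108,155), (340,181), (337,241) and (95,215). The red stop is at about (147,180), the yellow clip at (190,160), and the pipe runs from (262,218) to (332,225). Next I'll enlarge it for precise pixels.

```bash
cat > h.py <<'E'
import numpy as np, cv2
from scipy.spatial.transform import Rotation as R
from workcell import get_state, eyes, env
def cam(n):
    i=eyes.camera_info(n); f=192/np.tan(np.radians(i['fovy']/2)); q=i['orientation']
    return f,i['cx'],i['cy'],np.array(i['xyz']),R.from_quat([q[1],q[2],q[3],q[0]]).as_matrix()
def unproj(n,u,v,z):
    f,cx,cy,p,M=cam(n); d=M@np.array([(u-cx)/f,(v-cy)/f,1]); return p+d*(z-p[2])/d[2]
def proj(n,P):
    f,cx,cy,p,M=cam(n); c=M.T@(np.array(P)-p); return np.array([cx+f*c[0]/c[2],cy+f*c[1]/c[2]])
def crop(n,x0,y0,x1,y1,s,name):
    im=eyes.read_camera(n)[:,:,::-1][y0:y1,x0:x1]
    cv2.imwrite(f"pics/{name}.png",cv2.resize(im,None,fx=s,fy=s,interpolation=cv2.INTER_CUBIC))
E
python3 - <<'E'
from h import *
im=cv2.imread("pics/top0.png")
a=im[140:250,85:215]; cv2.imwrite("pics/z1.png",cv2.resize(a,None,fx=5,fy=5,interpolation=cv2.INTER_CUBIC))
b=im[165:250,225:350]; cv2.imwrite("pics/z2.png",cv2.resize(b,None,fx=5,fy=5,interpolation=cv2.INTER_CUBIC))
for uv in [(108,155),(340,181),(337,241),(95,215)]: print(unproj("top",*uv,.008))
print(proj("top",get_state()['tcp_pos']))
E
```

```text
[0.62785586 0.26217596 0.008     ]
[ 0.56045405 -0.28177412  0.008     ]
[ 0.42150891 -0.26839815  0.008     ]
[0.48695681 0.28527891 0.008     ]
[530.90135613 344.09923928]
```

View pics/z1.png

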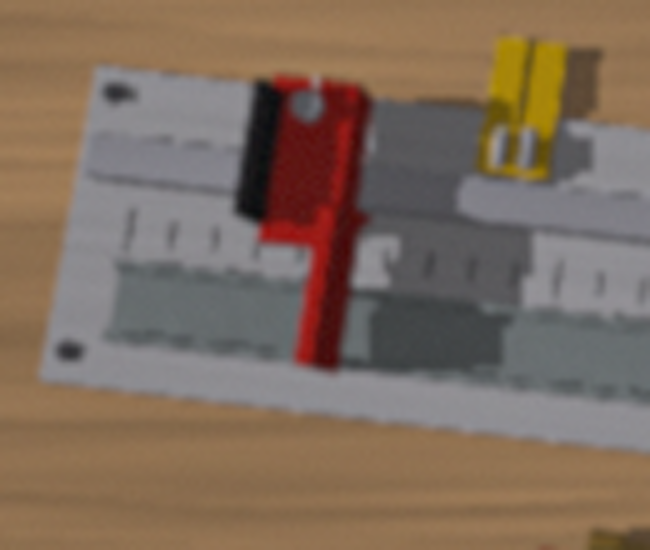

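View pics/z2.png

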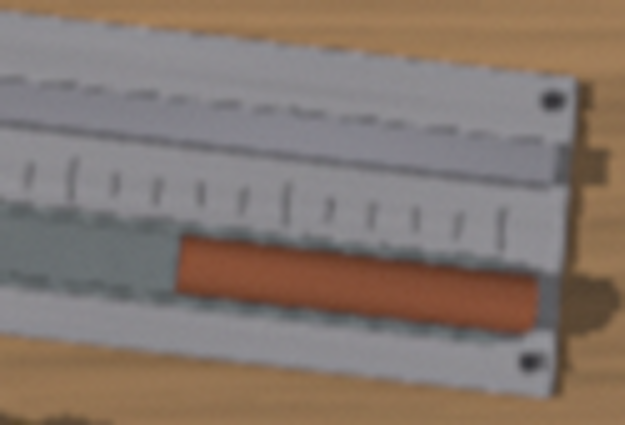

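The enlarged crops give plate corners at (104,152.6), (340,180.2), (335.2,243.8) and (92.6,215.6). The plate's top edge runs from about (136.2,156) to (132,182.2). The clip line is near (190,155) and the pipe ends are near (260.5,218) and (332,225.5).

```bash
cat >> h.py <<'E'
from scipy.optimize import least_squares
G=[((75,280),(104.2,152.8)),((-75,280),(92.6,215.6)),((75,-280),(340,180.2)),((-75,-280),(335.2,243.8))]
def T(p,g):  # gauge mm -> world
    c,s=np.cos(p[2]),np.sin(p[2]); x,y,z=np.array(g)/1000.
    return np.array([p[0]+c*x-s*y,p[1]+s*x+c*y,z])
def inv(p,w):
    c,s=np.cos(p[2]),np.sin(p[2]); d=np.array(w[:2])-p[:2]
    return np.array([c*d[0]+s*d[1],-s*d[0]+c*d[1],w[2]])*1000
sol=least_squares(lambda p:np.ravel([proj("top",T(p,(*g,8)))-uv for g,uv in G]),[.52,0,0.12]); P=sol.x
E
python3 - <<'E'
from h import *
print(P,np.degrees(P[2]),np.abs(sol.fun).max())
def g(n,c,z): return inv(P,unproj(n,*c,z/1000)).round(1)
f=lambda a,b:((a+.5)/5-.5+85,(b+.5)/5-.5+140)
f2=lambda a,b:((a+.5)/5-.5+225,(b+.5)/5-.5+165)
print("plate top +y edge",g("top",f(258,82),85),g("top",f(237,213),85))
print("red plate -y top edge?",g("top",f(370,100),70),g("top",f(337,370),70))
print("index",g("top",f(317,78),62),"knob",g("top",f(306,105),70))
for z in(15,20,26,30): print("clip line far/near, tab mid",z,g("top",f(530,42),z),g("top",f(525,110),z),"pins",g("top",f(499,147),z),g("top",f(527,150),z), "ends",g("top",f(497,40),z),g("top",f(565,45),z))
print("pipe front top",g("top",f2(182,237),30),g("top",f2(176,290),30),"back",g("top",f2(540,278),30),g("top",f2(532,330),30))
print("side check corners",proj("side",T(P,(75,280,8))),proj("side",T(P,(-75,280,8))),proj("side",T(P,(75,-280,8))))
im=cv2.imread("pics/side0.png")[225:340,165:285]; cv2.imwrite("pics/z3.png",cv2.resize(im,None,fx=5,fy=5,interpolation=cv2.INTER_CUBIC))
E
```

```text
[ 0.52419462  0.00403626 -0.12678114] -7.264024275779639 0.5522565287612906
plate top +y edge [ 59.9 176.8  85. ] [  2.8 176.4  85. ]
red plate -y top edge? [ 60.7 132.3  70. ] [-57.3 128.3  70. ]
index [ 69.4 159.2  62. ] knob [ 55.2 159.6  70. ]
clip line far/near, tab mid 15 [108.   77.6  15. ] [75.5 75.4 15. ] pins [56.7 84.9 15. ] [56.8 71.8 15. ] ends [107.2  93.1  15. ] [108.5  61.2  15. ]
clip line far/near, tab mid 20 [106.8  76.7  20. ] [74.5 74.4 20. ] pins [55.7 83.9 20. ] [55.9 70.9 20. ] ends [106.  92.  20.] [107.3  60.3  20. ]
clip line far/near, tab mid 26 [105.3  75.5  26. ] [73.2 73.3 26. ] pins [54.6 82.6 26. ] [54.8 69.7 26. ] ends [104.5  90.8  26. ] [105.8  59.2  26. ]
clip line far/near, tab mid 30 [104.4  74.7  30. ] [72.4 72.5 30. ] pins [53.9 81.8 30. ] [54. 69. 30.] ends [103.5  89.9  30. ] [104.9  58.5  30. ]
pipe front top [ -23.5 -102.8   30. ] [ -47.4 -102.8   30. ] back [ -23.2 -264.5   30. ] [ -46.8 -262.8   30. ]
side check corners [177.26138699 319.0004687 ] [235.49718345 340.89643486] [259.61197526 159.10161913]
```

View pics/z3.png

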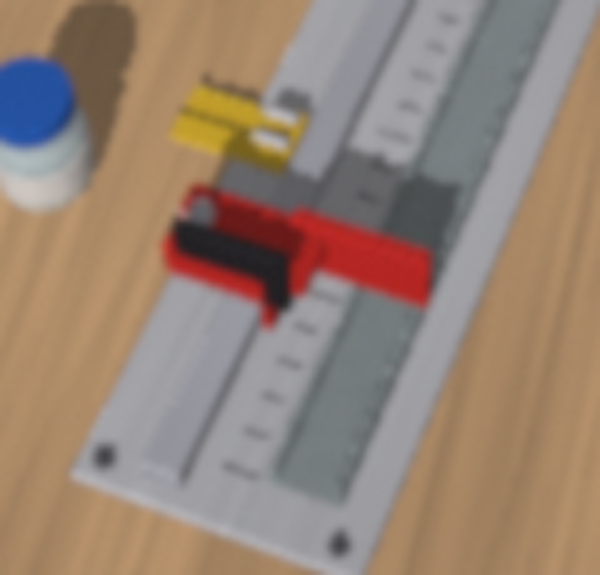

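```bash
cat >> h.py <<'E'
def show():
    s=get_state(); q=s['orientation']; M=R.from_quat([q[1],q[2],q[3],q[0]]).as_matrix()
    h=np.arctan2(M[1,0],M[0,0])-(np.pi/2+P[2])
    w=s['wrist_force'];c,n=np.cos(P[2]),np.sin(P[2])
    print("t%.2f gaugeTCP"%s['clock'],inv(P,s['tcp_pos']).round(1),"turn still",round(h,3),"F(gauge)",np.round([c*w[0]+n*w[1],-n*w[0]+c*w[1],w[2]],2),"tilt",M[2,2].round(4),"gap",s['finger_gap'],"q6",s['joint_pos'][5].round(2))
if __name__=="__main__": show()
E
python3 -m inch '[0,0,0,-0.123, 0,0,0,-0.123, 0,0,0,-0.123, 0,0,0,-0.123, 0,0,0,-0.123]' -1 20
python3 -m inch '[0,0,0,-0.123, 0,0,0,-0.123, 0,0,0,-0.123, 0,0,0,0, 0,0,0,0]'
python3 h.py
```

```text
clock: 0.52
tcp_pos: [0.2545, -0.5153, 0.2418]
orientation: [-0.001, 0.858, 0.514, 0.0]
wrist_force: [0.3, 0.2, -0.9]
finger_gap: 0.0259
grip_force: 0.0
clock: 0.93
tcp_pos: [0.2546, -0.5153, 0.2419]
orientation: [-0.0, 0.752, 0.659, 0.0]
wrist_force: [-0.2, 0.3, -0.4]
finger_gap: 0.0002
grip_force: 0.0
t0.93 gaugeTCP [-201.8 -549.3  241.9] turn still -0.005 F(gauge) [-0.26  0.24 -0.43] tilt -1.0 gap 0.00019102414003835917 q6 0.45
```

```bash
python3 -m inch '[3.8,1.17,0,0, 3.8,1.17,0,0, 3.8,1.17,0,0, 3.8,1.17,0,0, 3.8,1.17,0,0]' >/dev/null
python3 -m inch '[3.8,1.17,0,0, 3.8,1.17,0,0, 3.8,1.17,0,0, 3.8,1.17,0,0, 3.8,1.17,0,0]' >/dev/null
python3 -m inch '[3.8,1.17,0,0, 3.8,1.17,0,0, 3.8,1.17,0,0, 3.8,1.17,0,0, 3.8,1.17,0,0]' >/dev/null
python3 -m inch '[3.8,1.17,0,0, 3.8,1.17,0,0, 3.8,1.17,0,0, 3.8,1.17,0,0, 3.8,1.17,0,0]'
python3 -m inch '[0,0,3,0, 0,0,3,0, 0,0,3,0, 0,0,0,0, 0,0,0,0]'
python3 h.py
```

```text
clock: 2.6
tcp_pos: [0.5841, 0.2104, 0.2421]
orientation: [0.0, 0.752, 0.659, -0.0]
wrist_force: [0.2, -0.9, 0.2]
finger_gap: -0.0001
grip_force: 0.0
clock: 3.02
tcp_pos: [0.5821, 0.208, 0.1506]
orientation: [-0.001, 0.752, 0.66, -0.002]
wrist_force: [0.4, 0.0, 0.6]
finger_gap: 0.0001
grip_force: 0.0
t3.02 gaugeTCP [ 31.7 209.7 150.6] turn still -0.003 F(gauge) [0.43 0.08 0.58] tilt -1.0 gap 0.00014968950520933083 q6 1.91
```

```bash
python3 -m inch '[0,0,3,0, 0,0,3,0, 0,0,3,0, 0,0,0,0, 0,0,0,0]'>/dev/null; python3 h.py
python3 -m inch '[-0.5,0,0,0, -0.5,0,0,0, -0.5,0,0,0, 0,0,0,0, 0,0,0,0]'>/dev/null; python3 h.py
python3 -m inch '[-0.4,0,0,0, -0.4,0,0,0, -0.4,0,0,0, -0.4,0,0,0, 0,0,0,0]'>/dev/null
python3 h.py
python3 -c "
from h import *
crop('top',85,140,235,250,5,'c1')"
```

```text
t3.43 gaugeTCP [ 33.3 209.9  63.2] turn still -0.003 F(gauge) [ 0.36 -0.45  0.37] tilt -1.0 gap 3.595657939339922e-05 q6 1.91
t3.85 gaugeTCP [ 34.  194.8  63.6] turn still -0.002 F(gauge) [ 0.62  0.61 -1.49] tilt -1.0 gap 0.0001712637844891098 q6 1.89
t4.27 gaugeTCP [ 33.3 178.4  62.3] turn still -0.002 F(gauge) [-0.35  0.32 -0.11] tilt -1.0 gap 0.0002688528096097631 q6 1.86
```

View pics/c1.png

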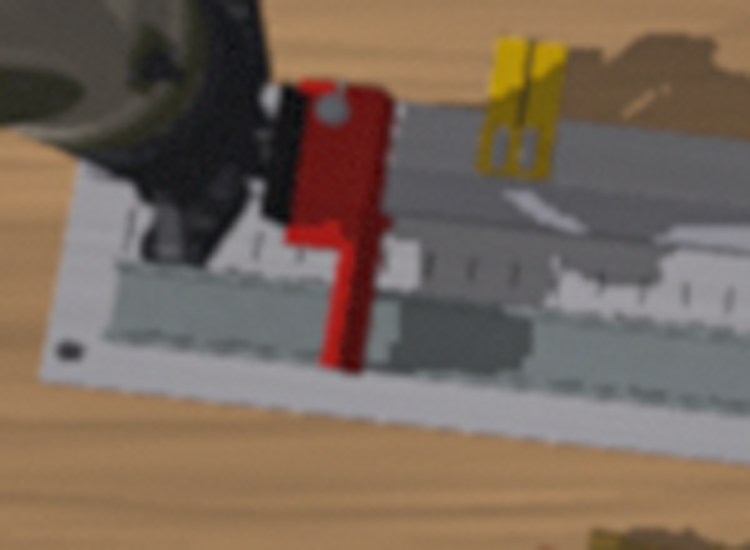

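The picture shows the stop pushed about 11 mm, with its black plate edge now near (137,180), so contact is confirmed. I'll go on to just short of the low pin.

```bash
python3 -m inch '[-0.5,0,0,0, -0.5,0,0,0, -0.5,0,0,0, -0.5,0,0,0, -0.5,0,0,0]'>/dev/null; python3 h.py
python3 -m inch '[-0.5,0,0,0, -0.5,0,0,0, -0.4,0,0,0, -0.4,0,0,0, -0.2,0,0,0]'>/dev/null; python3 h.py
python3 -m inch '[-0.1,0,0,0, -0.1,0,0,0, 0,0,0,0, 0,0,0,0, 0,0,0,0]'>/dev/null; python3 h.py
```

```text
t4.73 gaugeTCP [ 33.1 153.6  62.1] turn still -0.001 F(gauge) [ 0.12  1.41 -0.51] tilt -1.0 gap 5.7658592313878774e-05 q6 1.82
t5.15 gaugeTCP [ 33.1 133.5  62.2] turn still -0.002 F(gauge) [-0.44  0.7  -1.2 ] tilt -1.0 gap 0.00015651449327728215 q6 1.79
t5.57 gaugeTCP [ 33.3 132.1  62.4] turn still -0.001 F(gauge) [0.18 0.1  0.52] tilt -1.0 gap 0.0001337376893659749 q6 1.79
```

```bash
python3 -m inch '[-0.1,0,0,0, -0.1,0,0,0, -0.1,0,0,0, -0.1,0,0,0, -0.1,0,0,0]'>/dev/null; python3 h.py
python3 -m inch '[-0.05,0,0,0, -0.05,0,0,0, -0.05,0,0,0, -0.05,0,0,0, 0,0,0,0]'>/dev/null; python3 h.py
python3 -m inch '[-0.05,0,0,0, -0.05,0,0,0, -0.05,0,0,0, -0.05,0,0,0, 0,0,0,0]'>/dev/null; python3 h.py
python3 -m inch '[-0.05,0,0,0, -0.05,0,0,0, -0.05,0,0,0, -0.05,0,0,0, 0,0,0,0]'>/dev/null; python3 h.py
python3 -m inch '[-0.05,0,0,0, -0.05,0,0,0, -0.05,0,0,0, -0.05,0,0,0, 0,0,0,0]'>/dev/null; python3 h.py
```

```text
t5.98 gaugeTCP [ 33.3 127.2  62.4] turn still -0.001 F(gauge) [-0.    0.75  0.76] tilt -1.0 gap 0.0001439538740174009 q6 1.78
t6.40 gaugeTCP [ 33.2 125.1  62.3] turn still -0.001 F(gauge) [1.32 0.23 0.22] tilt -1.0 gap -4.5261754075627874e-05 q6 1.78
t6.82 gaugeTCP [ 33.2 123.   62.3] turn still -0.001 F(gauge) [0.77 0.47 0.34] tilt -1.0 gap -0.00021694963274829815 q6 1.77
t7.23 gaugeTCP [ 33.1 121.   62.2] turn still -0.001 F(gauge) [-0.11  1.33  0.43] tilt -1.0 gap 0.0003091566071009748 q6 1.77
t7.65 gaugeTCP [ 33.1 119.   62.2] turn still -0.001 F(gauge) [0.44 0.47 0.44] tilt -1.0 gap -0.0001889115330397248 q6 1.76
```

```bash
for i in 1; do
python3 -m inch '[-0.05,0,0,0, -0.05,0,0,0, 0,0,0,0, 0,0,0,0, 0,0,0,0]'>/dev/null; python3 h.py
python3 -m inch '[-0.05,0,0,0, -0.05,0,0,0, 0,0,0,0, 0,0,0,0, 0,0,0,0]'>/dev/null; python3 h.py
python3 -m inch '[-0.05,0,0,0, -0.05,0,0,0, 0,0,0,0, 0,0,0,0, 0,0,0,0]'>/dev/null; python3 h.py
python3 -m inch '[-0.05,0,0,0, -0.05,0,0,0, 0,0,0,0, 0,0,0,0, 0,0,0,0]'>/dev/null; python3 h.py
done
```

```text
t8.07 gaugeTCP [ 33.1 118.1  62.2] turn still -0.001 F(gauge) [ 0.76  1.39 -0.41] tilt -1.0 gap -0.00014159787951851748 q6 1.76
t8.48 gaugeTCP [ 33.1 117.5  62.3] turn still -0.001 F(gauge) [ 0.32  3.48 -0.74] tilt -1.0 gap -0.00048099129464139175 q6 1.76
t8.90 gaugeTCP [ 33.1 116.6  62.3] turn still -0.001 F(gauge) [-0.03  5.28  0.14] tilt -1.0 gap 4.032539619751821e-05 q6 1.76
t9.32 gaugeTCP [ 33.1 114.9  62.3] turn still -0.001 F(gauge) [ 0.66  1.92 -0.56] tilt -1.0 gap -9.353511429016227e-05 q6 1.76
```

```bash
python3 -m inch '[-0.05,0,0,0, -0.05,0,0,0, 0,0,0,0, 0,0,0,0, 0,0,0,0]'>/dev/null; python3 h.py
python3 -m inch '[-0.05,0,0,0, -0.05,0,0,0, 0,0,0,0, 0,0,0,0, 0,0,0,0]'>/dev/null; python3 h.py
python3 -c "
from h import *
crop('top',125,140,245,250,5,'c2')"
```

```text
t9.73 gaugeTCP [ 33.1 113.8  62.3] turn still -0.002 F(gauge) [0.53 1.06 0.48] tilt -1.0 gap 0.0001804259765825443 q6 1.76
t10.15 gaugeTCP [ 33.1 112.9  62.3] turn still -0.001 F(gauge) [ 0.31 -0.31  0.37] tilt -1.0 gap 0.00024221166466098366 q6 1.75
```

View pics/c2.png

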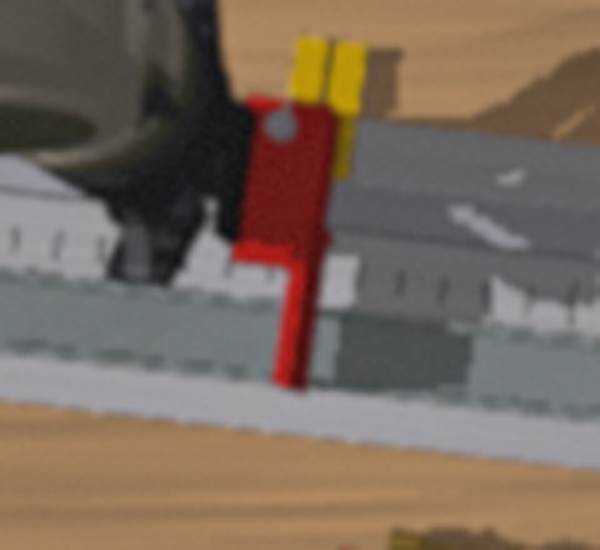

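The picture shows the knob at about (181,164.5), still left of the clip line, and the stop plate foot at about (185.3,217.3). I'll convert those to gauge positions.

```bash
python3 -c "
from h import *
g=lambda c,z:inv(P,unproj('top',*c,z/1000)).round(1)
f=lambda a,b:((a+.5)/5-.5+125,(b+.5)/5-.5+140)
print(g(f(281,124),70),g(f(303,388),70),g(f(337,105),70), 'index',g(f(289,103),62))"
python3 -m inch '[-0.05,0,0,0, -0.05,0,0,0, 0,0,0,0, 0,0,0,0, 0,0,0,0]'>/dev/null; python3 h.py
python3 -m inch '[-0.05,0,0,0, -0.05,0,0,0, 0,0,0,0, 0,0,0,0, 0,0,0,0]'>/dev/null; python3 h.py
```

```text
[55.8 82.9 70. ] [-56.7  57.1  70. ] [67.  59.9 70. ] index [67.1 82.5 62. ]
t10.62 gaugeTCP [ 33.1 112.   62.2] turn still -0.001 F(gauge) [-0.41 -0.86  0.34] tilt -1.0 gap 9.809445941738265e-05 q6 1.75
t11.03 gaugeTCP [ 33.1 111.1  62.3] turn still -0.001 F(gauge) [ 0.7  -0.05 -0.29] tilt -1.0 gap 8.066262121991232e-05 q6 1.75
```

```bash
cat >> h.py <<'E'
def red(im=None):  # gauge y of the red arm (z=70 plane)
    if im is None: im=eyes.read_camera("top").astype(int)
    m=(im[:,:,0]>110)&(im[:,:,1]<50)&(im[:,:,2]<50); m[:150]=0; m[225:]=0; m[:,215:]=0
    v,u=np.nonzero(m); a=np.array([inv(P,unproj("top",x,y,.07)) for x,y in zip(u,v)])
    a=a[(a[:,0]<-10)]; print("red arm y",a[:,1].mean().round(2),len(a))
E
python3 - <<'E'
from h import *
red(cv2.imread("pics/top0.png")[:,:,::-1].astype(int))
c=cv2.resize(cv2.imread("pics/c2.png"),None,fx=.2,fy=.2,interpolation=cv2.INTER_AREA)
b=np.zeros((384,512,3),int); b[140:250,125:245]=c[:,:,::-1]; red(b)
red(); red()
E
```

```text
red arm y 142.49 58
red arm y 65.57 58
red arm y 60.38 58
red arm y 60.42 59
```

The arm has jumped 5 mm for 1.8 mm of finger motion, and the force is zero. Total travel is 82 mm, as predicted, so the stop has snapped in. I'll back off, rise and check.

```bash
python3 -m inch '[0.3,0,0,0, 1,0,0,0, 1,0,0,0, 1,0,0,0, 1,0,0,0]'>/dev/null
python3 -m inch '[0,0,-3,0, 0,0,-3,0, 0,0,-3,0, 0,0,0,0, 0,0,0,0]'>/dev/null; python3 h.py
python3 -m inch '[-4,-1,-0.6,0, -4,-1,-0.6,0, -4,-1,-0.6,0, -4,-1,-0.6,0, -4,-1,-0.6,0]'>/dev/null
python3 -m inch '[-4,-0.2,0,0, -4,-0.2,0,0, -4,-0.2,0,0, -4,-0.2,0,0, -4,-0.2,0,0]'>/dev/null
python3 -m inch '[-3.5,0,0,0, 0,0,0,0, 0,0,0,0, 0,0,0,0, 0,0,0,0]'>/dev/null;  python3 h.py
python3 -c "
from h import *
red(); crop('top',125,140,245,250,5,'c3')"
```

```text
t11.97 gaugeTCP [ 34.7 155.7 154.6] turn still -0.0 F(gauge) [-0.09 -0.02 -0.41] tilt -1.0 gap -0.00013253781619636807 q6 1.82
t13.22 gaugeTCP [ -27.7 -279.1  181.4] turn still 0.0 F(gauge) [ 0.25 -0.11  0.36] tilt -1.0 gap 8.333879643025801e-05 q6 1.02
red arm y 60.68 58
```

View pics/c3.png

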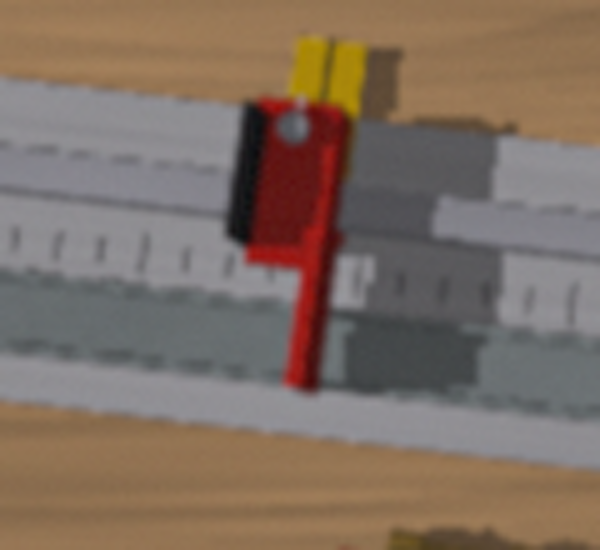

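The stop rests in the notch, with its index line near (185,160) in line with the clip once parallax is allowed for. Next is the pipe, starting behind its free end.

```bash
python3 -m inch '[-2,-0.23,0,0, 0,0,3,0, 0,0,3,0, 0,0,3,0, 0,0,3,0]'>/dev/null;python3 h.py
python3 -m inch '[0,0,1.2,0, 0,0,1.0,0, 0,0,0,0, 0,0,0,0, 0,0,0,0]'>/dev/null;python3 h.py
python3 -m inch '[0.3,0,0,0, 0.3,0,0,0, 0.3,0,0,0, 0.3,0,0,0, 0.3,0,0,0]'>/dev/null;python3 h.py
python3 -m inch '[0.3,0,0,0, 0.3,0,0,0, 0.3,0,0,0, 0.3,0,0,0, 0.3,0,0,0]'>/dev/null;python3 h.py
```

```text
t13.73 gaugeTCP [ -29.3 -299.6   61.6] turn still 0.001 F(gauge) [ 0.02  1.04 -0.02] tilt -1.0 gap 7.4423527813979986e-06 q6 0.98
t14.15 gaugeTCP [ -28.5 -301.    41.6] turn still -0.0 F(gauge) [ 0.12 -0.2   0.05] tilt -1.0 gap 0.00014697481626172316 q6 0.98
t14.57 gaugeTCP [ -29.5 -285.5   40.7] turn still -0.001 F(gauge) [-0.94  0.86  0.68] tilt -1.0 gap -0.00011753661400490753 q6 1.01
t14.98 gaugeTCP [ -29.6 -270.6   40.3] turn still -0.001 F(gauge) [ 0.11 -0.67  0.07] tilt -1.0 gap -7.353081346819415e-05 q6 1.03
```

```bash
python3 -m inch '[0.3,0,0.1,0, 0.4,0,0.1,0, 0.5,0,0,0, 0.6,0,0,0, 0.6,0,0,0]'>/dev/null;python3 h.py
python3 -m inch '[0.6,0,0,0, 0.6,0,0,0, 0.6,0,0,0, 0.6,0,0,0, 0.6,0,0,0]'>/dev/null;python3 h.py
python3 -m inch '[0.6,0,0,0, 0.6,0,0,0, 0.6,0,0,0, 0.6,0,0,0, 0.6,0,0,0]'>/dev/null;python3 h.py
python3 -m inch '[0.6,0,0,0, 0.6,0,0,0, 0.5,0,0,0, 0.4,0,0,0, 0.3,0,0,0]'>/dev/null;python3 h.py
python3 -m inch '[0.2,0,0,0, 0.2,0,0,0, 0.1,0,0,0, 0,0,0,0, 0,0,0,0]'>/dev/null;python3 h.py
python3 -c "
from h import *
red(); crop('top',160,150,290,250,5,'c4')"
```

```text
t15.40 gaugeTCP [ -29.7 -246.2   38.3] turn still -0.001 F(gauge) [-0.46 -0.72  0.24] tilt -1.0 gap 0.0003292175101019449 q6 1.07
t15.82 gaugeTCP [ -29.6 -216.    38.3] turn still -0.001 F(gauge) [ 0.44 -1.    1.03] tilt -1.0 gap 0.00029949969845575726 q6 1.13
t16.23 gaugeTCP [ -29.5 -186.2   38.3] turn still -0.001 F(gauge) [-0.61 -1.41 -0.32] tilt -1.0 gap -0.0001463359275271022 q6 1.18
t16.65 gaugeTCP [ -29.6 -162.2   38.3] turn still -0.001 F(gauge) [-0.15 -0.99  0.26] tilt -1.0 gap -0.0001226441490075146 q6 1.23
t17.07 gaugeTCP [ -29.6 -157.6   38.2] turn still -0.001 F(gauge) [ 0.08 -0.42  0.05] tilt -1.0 gap -5.305172885455949e-05 q6 1.23
red arm y 60.68 58
```

View pics/c4.png

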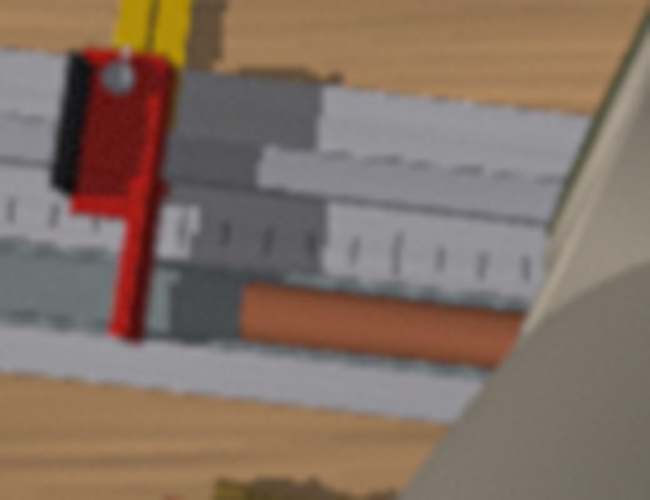

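The pipe front is at about (208,212) and sliding true, with the stop unmoved. About 39 mm remains.

```bash
python3 -m inch '[0.4,0,0,0, 0.5,0,0,0, 0.5,0,0,0, 0.5,0,0,0, 0.5,0,0,0]'>/dev/null;python3 h.py
python3 -m inch '[0.3,0,0,0, 0.2,0,0,0, 0.1,0,0,0, 0.1,0,0,0, 0.1,0,0,0]'>/dev/null;python3 h.py
python3 -m inch '[0.05,0,0,0, 0.05,0,0,0, 0.05,0,0,0, 0,0,0,0, 0,0,0,0]'>/dev/null;python3 h.py
python3 -m inch '[0.05,0,0,0, 0.05,0,0,0, 0,0,0,0, 0,0,0,0, 0,0,0,0]'>/dev/null;python3 h.py
python3 -c "
from h import *
red()"
```

```text
t17.58 gaugeTCP [ -29.5 -133.1   38.3] turn still -0.001 F(gauge) [ 0.73 -0.87 -0.19] tilt -1.0 gap -0.000104830217401983 q6 1.28
t18.00 gaugeTCP [ -29.4 -125.7   38.3] turn still -0.001 F(gauge) [-0.3  -0.89 -1.24] tilt -1.0 gap -0.0003708419765250511 q6 1.3
t18.42 gaugeTCP [ -29.5 -124.2   38.3] turn still -0.001 F(gauge) [-0.57 -0.87 -0.83] tilt -1.0 gap 0.00011403125711137578 q6 1.3
t18.83 gaugeTCP [ -29.5 -123.2   38.3] turn still -0.001 F(gauge) [-0.17 -1.16 -0.66] tilt -1.0 gap -0.00030165268985433524 q6 1.3
red arm y 60.68 58
```

```bash
python3 -m inch '[0.05,0,0,0, 0.05,0,0,0, 0,0,0,0, 0,0,0,0, 0,0,0,0]'>/dev/null;python3 h.py
python3 -m inch '[0.05,0,0,0, 0.05,0,0,0, 0,0,0,0, 0,0,0,0, 0,0,0,0]'>/dev/null;python3 h.py
python3 -m inch '[0.05,0,0,0, 0,0,0,0, 0,0,0,0, 0,0,0,0, 0,0,0,0]'>/dev/null;python3 h.py
python3 -m inch '[0.05,0,0,0, 0,0,0,0, 0,0,0,0, 0,0,0,0, 0,0,0,0]'>/dev/null;python3 h.py
```

```text
t19.30 gaugeTCP [ -29.4 -122.2   38.3] turn still -0.001 F(gauge) [ 0.03 -0.63 -1.71] tilt -1.0 gap 9.242944479943069e-05 q6 1.3
t19.72 gaugeTCP [ -29.4 -121.2   38.3] turn still -0.001 F(gauge) [ 0.   -0.7   0.15] tilt -1.0 gap -5.667275076319241e-05 q6 1.31
t20.13 gaugeTCP [ -29.4 -120.7   38.3] turn still -0.001 F(gauge) [-0.98  0.24 -0.45] tilt -1.0 gap -0.00046688086870568603 q6 1.31
t20.55 gaugeTCP [ -29.4 -120.2   38.3] turn still -0.001 F(gauge) [ 0.11 -0.86  0.1 ] tilt -1.0 gap -4.69341968529484e-05 q6 1.31
```

```bash
python3 -m inch '[0.05,0,0,0, 0,0,0,0, 0,0,0,0, 0,0,0,0, 0,0,0,0]'>/dev/null;python3 h.py
python3 -m inch '[0.05,0,0,0, 0,0,0,0, 0,0,0,0, 0,0,0,0, 0,0,0,0]'>/dev/null;python3 h.py
python3 -m inch '[0.05,0,0,0, 0,0,0,0, 0,0,0,0, 0,0,0,0, 0,0,0,0]'>/dev/null;python3 h.py
python3 -m inch '[0.05,0,0,0, 0,0,0,0, 0,0,0,0, 0,0,0,0, 0,0,0,0]'>/dev/null;python3 h.py
python3 -c "
from h import *
red()"
```

```text
t20.97 gaugeTCP [ -29.4 -119.7   38.3] turn still -0.001 F(gauge) [ 0.69 -0.15  0.35] tilt -1.0 gap 0.0002846357718199587 q6 1.31
t21.38 gaugeTCP [ -29.5 -119.2   38.3] turn still -0.001 F(gauge) [ 1.33 -1.16 -1.31] tilt -1.0 gap -5.986830152147793e-05 q6 1.31
t21.80 gaugeTCP [ -29.4 -118.7   38.3] turn still -0.001 F(gauge) [-0.84 -0.63  0.45] tilt -1.0 gap -7.708244795195234e-05 q6 1.31
t22.22 gaugeTCP [ -29.5 -118.2   38.3] turn still -0.001 F(gauge) [-0.12 -0.2  -0.27] tilt -1.0 gap -5.9929329988925374e-05 q6 1.31
red arm y 60.64 57
```

```bash
python3 -m inch '[0.05,0,0,0, 0,0,0,0, 0,0,0,0, 0,0,0,0, 0,0,0,0]'>/dev/null;python3 h.py
python3 -m inch '[0.05,0,0,0, 0,0,0,0, 0,0,0,0, 0,0,0,0, 0,0,0,0]'>/dev/null;python3 h.py
python3 -m inch '[0.05,0,0,0, 0,0,0,0, 0,0,0,0, 0,0,0,0, 0,0,0,0]'>/dev/null;python3 h.py
python3 -c "
from h import *
red()"
```

```text
t22.68 gaugeTCP [ -29.4 -117.7   38.3] turn still -0.001 F(gauge) [ 0.05 -0.22  0.3 ] tilt -1.0 gap -0.00012431200008184885 q6 1.31
t23.10 gaugeTCP [ -29.5 -117.2   38.3] turn still -0.001 F(gauge) [ 0.3   0.21 -0.81] tilt -1.0 gap 0.0002471289907806206 q6 1.31
t23.52 gaugeTCP [ -29.5 -116.7   38.3] turn still -0.001 F(gauge) [-0.62 -0.85 -0.84] tilt -1.0 gap 0.00014525360966678968 q6 1.31
red arm y 60.63 57
```

```bash
python3 -c "
from h import *
im=eyes.read_camera('top')
for y in range(36,64,2):
    u,v=proj('top',T(P,(-30,y,38))); print(y,u.round(1),cv2.getRectSubPix(im,(1,1),(float(u),float(v)))[0,0])
"
python3 -m inch '[0.05,0,0,0, 0,0,0,0, 0,0,0,0, 0,0,0,0, 0,0,0,0]'>/dev/null;python3 h.py
python3 -m inch '[0.05,0,0,0, 0,0,0,0, 0,0,0,0, 0,0,0,0, 0,0,0,0]'>/dev/null;python3 h.py
```

```text
36 198.8 [88 53 38]
38 197.9 [88 53 39]
40 197.0 [88 53 39]
42 196.1 [87 53 38]
44 195.3 [88 53 38]
46 194.4 [88 53 38]
48 193.5 [87 53 37]
50 192.6 [88 54 38]
52 191.7 [89 55 41]
54 190.8 [88 54 42]
56 189.9 [85 45 38]
58 189.0 [80 29 29]
60 188.1 [75 22 21]
62 187.2 [90 20 18]
t24.03 gaugeTCP [ -29.4 -116.2   38.3] turn still -0.001 F(gauge) [-0.6  -0.39 -0.55] tilt -1.0 gap -3.852568076925321e-05 q6 1.32
t24.45 gaugeTCP [ -29.5 -115.7   38.3] turn still -0.001 F(gauge) [-0.48  0.18  0.01] tilt -1.0 gap -0.0003675727540360972 q6 1.32
```

```bash
python3 -m inch '[0.05,0,0,0, 0,0,0,0, 0,0,0,0, 0,0,0,0, 0,0,0,0]'>/dev/null;python3 h.py
python3 -m inch '[0.05,0,0,0, 0,0,0,0, 0,0,0,0, 0,0,0,0, 0,0,0,0]'>/dev/null;python3 h.py
python3 -m inch '[0.05,0,0,0, 0,0,0,0, 0,0,0,0, 0,0,0,0, 0,0,0,0]'>/dev/null;python3 h.py
python3 -c "
from h import *
red()"
```

```text
t24.87 gaugeTCP [ -29.4 -115.2   38.3] turn still -0.001 F(gauge) [ 0.37 -1.23 -1.59] tilt -1.0 gap 7.646717690090923e-05 q6 1.32
t25.28 gaugeTCP [ -29.4 -114.8   38.3] turn still -0.001 F(gauge) [ 0.55 -0.07  0.52] tilt -1.0 gap -0.00012344291511336104 q6 1.32
t25.70 gaugeTCP [ -29.5 -114.3   38.3] turn still -0.001 F(gauge) [-0.03 -1.53 -0.4 ] tilt -1.0 gap -0.0001275040011220949 q6 1.32
red arm y 60.63 57
```

```bash
python3 -m inch '[0.05,0,0,0, 0,0,0,0, 0,0,0,0, 0,0,0,0, 0,0,0,0]'>/dev/null;python3 h.py
python3 -m inch '[0.05,0,0,0, 0,0,0,0, 0,0,0,0, 0,0,0,0, 0,0,0,0]'>/dev/null;python3 h.py
python3 -c "
from h import *
red()"
```

```text
t26.17 gaugeTCP [ -29.4 -113.9   38.3] turn still -0.001 F(gauge) [-0.18 -2.23 -0.35] tilt -1.0 gap -0.0002657898232306489 q6 1.32
t26.58 gaugeTCP [ -29.4 -113.5   38.3] turn still -0.001 F(gauge) [ 0.25 -3.77 -0.94] tilt -1.0 gap 0.00016128408604163647 q6 1.32
red arm y 61.4 60
```

Contact is confirmed: the force has climbed to 3.8 N and the stop has only taken up its play. I'll retreat.

```bash
python3 -m inch '[-0.1,0,0,0, -0.3,0,0,0, -1,0,0,0, -1,0,0,0, -1,0,0,0]'>/dev/null
python3 -m inch '[0,0,-3,0, 0,0,-3,0, 0,0,-3,0, 0,0,-3,0, 0,0,0,0]'>/dev/null
python3 -m inch '[-4,0,0,0, -4,0,0,0, -4,0,0,0, -4,0,0,0, 0,0,0,0]'>/dev/null; python3 h.py
python3 -c "
from h import *
red(); crop('top',160,150,290,250,5,'c5')"
```

```text
t27.88 gaugeTCP [ -29.4 -315.   158.1] turn still -0.008 F(gauge) [0.34 0.52 0.12] tilt -1.0 gap 0.00015881573810407843 q6 0.97
red arm y 61.65 59
```

View pics/c5.png

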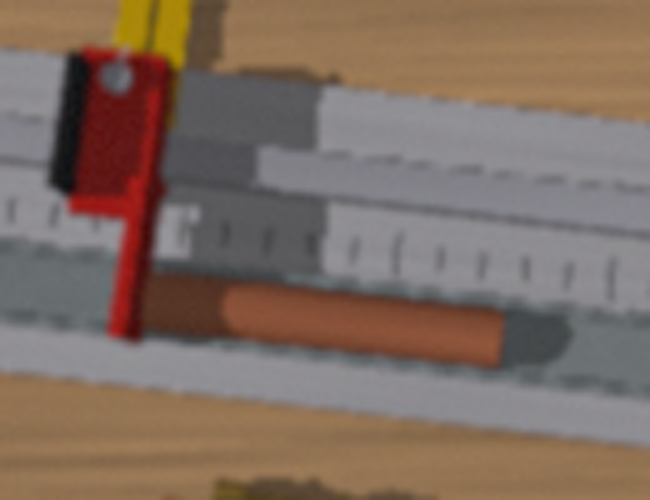

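The pipe is butted against the stop plate at about (188.5,211), with no gap visible. I'll measure the stop's residual shift precisely.

Run:
```python
from h import *
a=cv2.imread("pics/c4.png",0).astype(np.float32);b=cv2.imread("pics/c5.png",0).astype(np.float32)
c=cv2.imread("pics/c3.png",0).astype(np.float32)[50:,175:]
for nm,(x0,x1,y0,y1) in dict(carriage=(30,200,40,225),fixed=(330,450,120,290)).items():
    for lab,p in (("c4",a),):
        t=b[y0+10:y1-10,x0+10:x1-10]; r=cv2.matchTemplate(p[y0-8:y1+8,x0-8:x1+8],t,cv2.TM_CCOEFF_NORMED)
        _,m,_,(i,j)=cv2.minMaxLoc(r); l,ce,h=r[j,i-1:i+2]; print(nm,lab,m,"shift px(full) c5->c4",(i-18+.5*(l-h)/(l-2*ce+h))/5,(j-18)/5)
# mm per pixel along y
print(proj("top",T(P,(30,90,65)))-proj("top",T(P,(30,80,65))))
```

```text
carriage c4 0.9949727058410645 shift px(full) c5->c4 0.30320925 0.0
fixed c4 0.9953406453132629 shift px(full) c5->c4 -0.0049754987 0.0
[-4.55564017 -0.52761009]
```

```bash
python3 -c "
from workcell import env
print(env.hand_in())"
```

```text
the job is handed in; nothing more can be done
None
```

I pushed the stop until it clicked into the clip's notch, then pushed the pipe until it butted against the stop (3.8 N), which shifted the stop back about 0.7–1 mm but left it in its notch; I handed in with the arm clear, and the verdict was not shown.

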